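# Lift the rinsing pail off its drip stand and set it on the coaster

### The job

The small metal rinsing pail has finished dripping: lift it off its drip stand by the wooden grip of its handle, which may have to be swung up first, and set it down upright in the middle of the wooden coaster. Keep it upright on the way, do not drop it, and leave the ink bottles, the cup and the white jar where they are.

Things in the scene. Friction and masses are not known exactly. Their poses are not given: they have to be found in the camera images.
- pail: empty open tapered aluminium pail, 82 mm wide at the rim, 64 mm at the foot, 85 mm high, 0.22 to 0.45 kg; origin at the centre of its underside, z up. It stands loose on the stand. Its bail handle is hinged on two lugs on the +y and -y sides, 77 mm above the origin
- bail (a joint): angle of the pail's wire bail about the pail's y axis; 0 is upright, positive leans toward the pail's +x, stops at -0.6 and 0.6. Slightly stiff: it stays where it is put and a light sideways push on the grip turns it
- grip: light wooden grip on the top of the bail, a round bar 12 mm in diameter and 50 mm long along its own y axis (parallel to the pail's y); origin at its centre, 70 mm from the bail's hinge line, so 147 mm above the pail's underside when the bail is upright (about 62 mm clear above the rim)
- stand: fixed round steel drip stand on four splayed legs, about 112 mm across the feet; origin at the centre of its foot on the table. The pail stands on its 90 mm seat plate, 40 mm above the table, inside a rim 4 mm high
- coaster: fixed square striped wooden coaster, 88 x 88 mm, 7 mm thick, lying on the table; origin at the centre of its underside
- ink_bottle_a: dropper bottle of ink with a black cap, 40 mm across, 70 mm high, bystander; origin at the centre of its underside
- ink_bottle_b: the other dropper bottle of ink with a black cap, 40 mm across, 70 mm high, bystander; origin at the centre of its underside
- cup: small grey stoneware cup without a handle, 72 mm across, 50 mm high, bystander; origin at the centre of its underside
- gesso: white jar with a screw cap, 45 mm across, 66 mm high, bystander; origin at the centre of its underside

How it is judged (in metres and radians):
On the way:
1. the pail is lifted clear of the stand, held by the wooden grip and upright (height (world z) of pail above 0.06 m and angle between pail's own z axis and vertical below 0.35 rad and contact force between the fingers and grip above 0.5 N), for 0.2 s.
At the end, for the whole second after the job is handed in: The pail stands upright (within 0.06 rad) on the coaster's top, its centre within 22 mm of the coaster's centre, at rest and released (horizontal distance between pail and coaster below 0.022 m and height (world z) of pail between 0.004 and 0.01 m and angle between pail's own z axis and vertical below 0.06 rad and linear speed of pail below 0.02 m/s and contact force between the fingers and pail below 0.1 N); the robot touches nothing.
It fails at once if the pail is tipped by more than 0.6 rad (angle between pail's own z axis and vertical above 0.6 rad).
It fails at once if the pail is dropped (moves faster than 0.4 m/s while no finger touches it, a fall of about 1 cm) (linear speed of pail above 0.4 m/s and contact force between the fingers and pail below 0.05 N).
It fails at once if an ink bottle, the cup or the white jar is moved by more than 30 mm (distance of any of ink_bottle_a, ink_bottle_b, cup, gesso from where it was at the start of the episode above 0.03 m).
It also fails if it takes over 38 s, if anything falls off the work surface, if the arm or the gripper's body presses on something with over 40 N, if the wrist force passes 120 N, or if a joint passes its speed limit or range.

### The arm

A 6-joint arm with a two-finger parallel gripper is mounted at the origin on the work surface; the furniture and walls round the work are solid. World frame = base frame: x ahead of the robot, y to its left, z up, the work surface at z = 0. Lengths are in m, angles in degrees, forces in N, time in s.
With the tool pointing down it reaches from about 0.325 to 0.85 m from the base axis. Payload 15.5 kg.
Tool frame: the origin (TCP) lies at the very end of the fingers, on their centre line; the grasp point (between the pads) lies arm.grip_depth behind it (arm.grip_depth is the distance from the TCP to the grasp point, in m); z points along the fingers, y is the direction in which the jaws open and shut (so a half turn about z gives the same grasp; the last joint's range is limited). The gripper opens to 91 mm and grips with 3 to 60 N. Pads are 32 mm wide; open, the fingers measure 118 mm over their backs; the gripper's body (76 mm by 178 mm) begins 60 mm behind the grasp point.
Start: joints at [-80.93, 28.281, 77.091, -0, 74.628, -5.472], TCP at [0.157, -0.605, 0.214] pointing down, gripper open.
Joint ranges: [-166.48, 166.48], [-47.26, 123.95], [12.59, 153.08], [-70.14, 250.14], [6.76, 159.57], [-176.63, 176.63]. Speed limits (degrees/s): [108.29, 108.29, 147.25, 172.46, 172.46, 172.46].

### API

Orientations are given as a 3x3 rotation matrix whose columns are the frame's x, y, z axes.
In Python, from rig import arm gives the robot as it stands. Calls block until the motion is done:
- arm.move_to(position, orientation): joint-space move of the TCP to a pose.
- arm.move_l(position, orientation=None, feed=0.15): straight line of the TCP; orientation=None keeps the orientation; feed is the mean speed in m/s.
- arm.move_joints(angles): joint-space move.
- arm.grip(opening): finger opening in m; the grip force is fixed at half the most; returns when the fingers have stopped.
- arm.sleep(seconds).
- arm.solve_ik(position, orientation): joint angles nearest the present ones, or None.
- arm.snapshot(name): name is "scene" or "top"; returns the picture (400x640x3 uint8, red, green, blue); there is no depth.
- arm.get_calibration(name): a dict with "intrinsics" (3x3 intrinsics, pixels), "cam_to_world" (4x4, takes a point from camera to world coordinates). Camera axes: x right, y down, z forward; pixel columns grow to the right and rows downward; lengths in m; the calibration is good to about 2 mm. A picture is of the moment at which its call begins. get_calibration takes no time and is no camera call.
A pose or a line that the arm cannot do raises arm.Unreachable and nothing moves.
- arm.sign_off(): hands the job in, once; it reports no verdict.
Readings, each from a call of its own:
- arm.current_t(): time.
- arm.current_joint_positions(): joint angles.
- arm.current_dq(): joint speeds.
- arm.current_tau(): joint torques, N m.
- arm.current_ee_pos(): TCP position.
- arm.current_tool_rot(): TCP orientation.
- arm.current_force(): force on the tool from outside, world axes, zero at the start.
- arm.current_torque(): the same for the moment, N m.
- arm.current_width(): finger opening in m.
Only numpy, scipy, OpenCV 4.12 (cv2) and the standard library are available. Lean on these libraries where they do the work, as an engineer would, in place of code of your own. Each camera call takes 0.05 s, during which the arm holds its last target. There are 200 camera calls.

## Working session

There is one attempt and no reset: what is moved stays moved. The work goes in short steps, each a Python script; the robot and the scene stay as the last script left them, time stands still between calls to the robot, and variables do not carry over. Pictures are saved under pics/ and viewed, about 8 in all and at most 12, crops included, and the job is handed in when it is done.

```bash
mkdir -p pics; python3 - <<'E'
from rig import arm
import cv2
for n in("scene","top"):
    cv2.imwrite(f"pics/{n}0.png",arm.snapshot(n)[:,:,::-1])
    c=arm.get_calibration(n);print(n,c["intrinsics"],c["cam_to_world"])
print(arm.grip_depth,arm.current_t(),arm.current_width())
print(arm.current_tool_rot())
E
```

```text
scene [[413.26019474   0.         322.76498467]
 [  0.         413.26019474 207.51207673]
 [  0.           0.           1.        ]] [[-0.90095649  0.3839294  -0.20217721  0.68917272]
 [ 0.43388969  0.80158984 -0.41133135  0.30580417]
 [ 0.004141   -0.45831425 -0.88878057  0.8907843 ]
 [ 0.          0.          0.          1.        ]]
top [[505.99528215   0.         312.98909638]
 [  0.         505.99528215 205.00215076]
 [  0.           0.           1.        ]] [[-0.00621982 -0.99212789  0.12507424  0.37832862]
 [-0.99976811  0.00874837  0.0196773  -0.0316253 ]
 [-0.0206166  -0.12492285 -0.99195224  1.21519333]
 [ 0.          0.          0.          1.        ]]
0.0188 0.1 0.09117228442506163
[[ 9.67964293e-01  2.51087802e-01 -2.06315283e-04]
 [ 2.51087873e-01 -9.67963641e-01  1.12631331e-03]
 [ 8.30978419e-05 -1.14203434e-03 -9.99999344e-01]]
```

View pics/scene0.png

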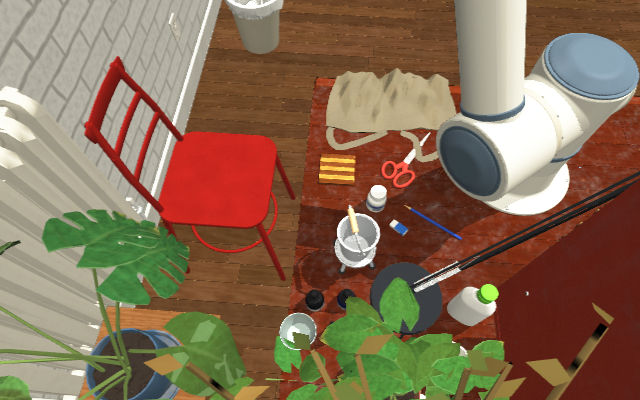

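View pics/top0.png

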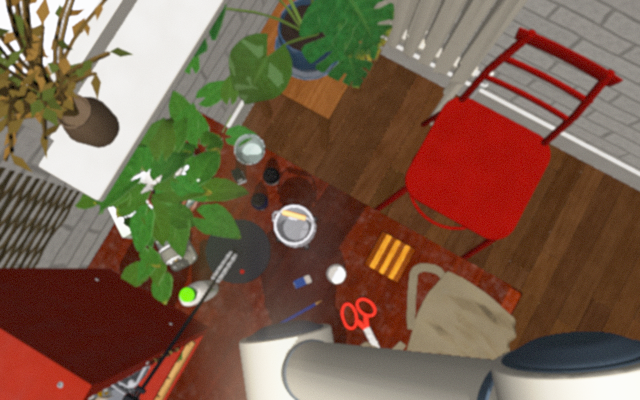

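Scene view: pail on the stand at about (357,235), grip (353,220), coaster (337,169). Top view: pail (294,226), grip (293,214), coaster (391,256). I'll zoom in on both.

```bash
python3 - <<'E'
import cv2,numpy as np
a=cv2.imread("pics/scene0.png")[145:285,305:415];b=cv2.imread("pics/top0.png")[190:290,255:420]
a=cv2.resize(a,None,fx=4,fy=4,interpolation=2);b=cv2.resize(b,None,fx=4,fy=4,interpolation=2)
cv2.imwrite("pics/a.png",a);cv2.imwrite("pics/b.png",b)
E
```

```text
(no output)
```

View pics/a.png

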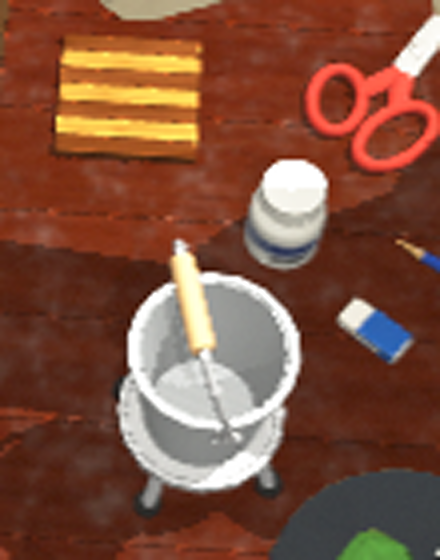

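View pics/b.png

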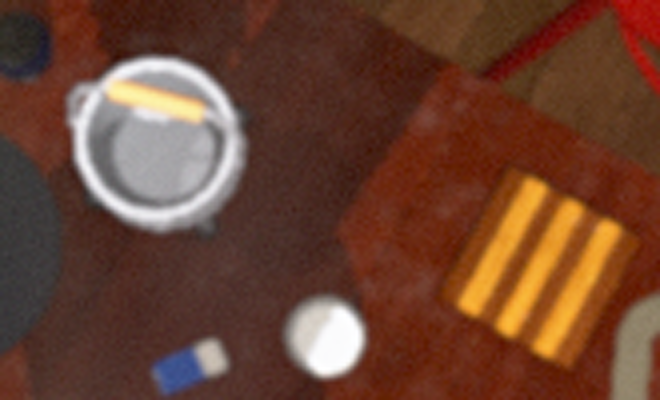

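```bash
cat >h.py <<'E'
from rig import arm
import numpy as np
C={n:arm.get_calibration(n) for n in("scene","top")}
def ray(n,p):
    c=C[n];M=c["cam_to_world"];d=M[:3,:3]@np.linalg.solve(c["intrinsics"],[p[0],p[1],1]);return M[:3,3],d/np.linalg.norm(d)
def onz(n,p,z):
    o,d=ray(n,p);return o+d*(z-o[2])/d[2]
def tri(ps,pt):
    A=np.zeros((3,3));b=np.zeros(3);R=[ray("scene",ps),ray("top",pt)]
    for o,d in R:
        P=np.eye(3)-np.outer(d,d);A+=P;b+=P@o
    x=np.linalg.solve(A,b);o,d=R[0];return x,2*np.linalg.norm(np.cross(d,x-o))
S=lambda x,y:(305-.375+x/4,145-.375+y/4)
T=lambda x,y:(255-.375+x/4,190-.375+y/4)
E
python3 - <<'E'
from h import *
np.set_printoptions(precision=4,suppress=True)
print("rim",onz("scene",S(214,351),.125),onz("top",T(159,143),.125),tri(S(214,351),T(159,143)))
for n,f,cs in(("scene",S,[(66,36),(202,40),(198,160),(54,152)]),("top",T,[(517,168),(640,240),(570,370),(443,300)])):
    P=np.array([onz(n,f(*c),.007) for c in cs]);print(n,P.mean(0),np.linalg.norm(P-np.roll(P,1,0),axis=1))
for s in((180,252),(204,352)):
  for t in((107,92),(206,112)): print("grip",s,t,tri(S(*s),T(*t)))
print("gripC",tri(S(192,302),T(156.5,102)))
print("gesso",onz("scene",S(295,185),.066),onz("top",T(326,337),.066))
E
```

```text
rim [0.475  0.0333 0.125 ] [0.4717 0.0305 0.125 ] (array([0.4726, 0.0308, 0.1173]), np.float64(0.0006379257587704933))
scene [ 0.4073 -0.1873  0.007 ] [0.0872 0.0877 0.0897 0.0894]
top [ 0.4051 -0.1899  0.007 ] [0.0902 0.0837 0.0875 0.0846]
grip (180, 252) (107, 92) (array([0.4943, 0.0405, 0.2576]), np.float64(0.023674807650803282))
grip (180, 252) (206, 112) (array([0.4824, 0.0027, 0.1868]), np.float64(0.0007599556721984026))
grip (204, 352) (107, 92) (array([0.4944, 0.0531, 0.1823]), np.float64(0.00286951327641094))
grip (204, 352) (206, 112) (array([0.4819, 0.0143, 0.1009]), np.float64(0.024475334221912885))
gripC (array([0.4884, 0.0279, 0.1839]), np.float64(0.0016341525249151038))
gesso [ 0.3678 -0.0595  0.066 ] [ 0.3667 -0.0599  0.066 ]
```

```bash
cat >>h.py <<'E'
np.set_printoptions(precision=4,suppress=True)
yj=np.array([.972,-.232,0]);yj/=np.linalg.norm(yj)
def Rt(s): y=s*yj;z=np.array([0,0,-1.]);return np.c_[np.cross(y,z),y,z]
PAIL=np.array([.4735,.0315]);COAST=np.array([.4062,-.1886])
def st(): print(round(arm.current_t(),2),arm.current_ee_pos(),arm.current_width(),"F",arm.current_force(),flush=True)
E
python3 - <<'E'
from h import *
for s,t in(((415,290),(234,253)),((460,266),(205,291)),((400,282),(222,222))): print(tri(s,t))
for s in(1,-1):
  for z in (.30,.168): print(s,z,arm.solve_ik([*PAIL,z],Rt(s)),arm.solve_ik([*COAST,z-.033],Rt(s)))
E
```

```text
(array([0.4139, 0.1735, 0.0611]), np.float64(0.003924909354450504))
(array([0.3438, 0.1996, 0.1766]), np.float64(0.02663501428702377))
(array([0.4737, 0.1732, 0.1971]), np.float64(0.00031601973117631715))
1 0.3 [-3.409  11.2163 89.8254 -0.     78.9583 10.0154] [-32.5532  10.5901  96.1414  -0.      73.2684 -19.1289]
1 0.168 [ -3.409   19.6615 101.105   -0.      59.2335  10.0154] [-32.5532  20.6498 106.8137  -0.      52.5365 -19.1289]
-1 0.3 [  -3.409    11.2163   89.8254   -0.       78.9583 -169.9846] [-32.5532  10.5901  96.1414  -0.      73.2684 160.8711]
-1 0.168 [  -3.409    19.6615  101.105    -0.       59.2335 -169.9846] [-32.5532  20.6498 106.8137  -0.      52.5365 160.8711]
```

```bash
python3 - <<'E'
from h import *
import cv2
R=Rt(1)
arm.move_to([*PAIL,.30],R);st()
arm.move_l([*PAIL,.168],R,feed=.12);st()
for w in(.055,.042,.032,.024,.018): arm.grip(w);st()
a=arm.snapshot("scene")[145:285,305:415];b=arm.snapshot("top")[180:280,255:365]
o=np.vstack([cv2.resize(i,None,fx=s,fy=s,interpolation=2)for i,s in((a,4),)])
p=cv2.resize(b,None,fx=3.3,fy=3.3,interpolation=2);p=cv2.copyMakeBorder(p,0,o.shape[0]-p.shape[0],0,0,0)
cv2.imwrite("pics/c.png",np.hstack([o,p[:, :360]])[:,:,::-1])
E
```

```text
2.63 [0.4736 0.0309 0.2999] 0.0912083008059843 F [-0.4462 -0.4125 -1.1754]
3.88 [0.4738 0.0315 0.1685] 0.09118131701603512 F [0.0816 0.9065 0.4004]
4.59 [0.4735 0.0315 0.168 ] 0.054886519157301604 F [ 0.7173 -0.4893  0.3227]
5.01 [0.4736 0.0315 0.168 ] 0.04190575343399926 F [0.6267 0.3431 0.2777]
5.39 [0.4735 0.0315 0.168 ] 0.031985730192770595 F [0.0113 0.7337 0.4605]
5.75 [0.4735 0.0315 0.168 ] 0.023833709971557763 F [ 0.7981 -0.1523  0.7861]
6.08 [0.4735 0.0315 0.168 ] 0.018334966882499512 F [ 0.5738 -0.0174  0.6029]
```

View pics/c.png

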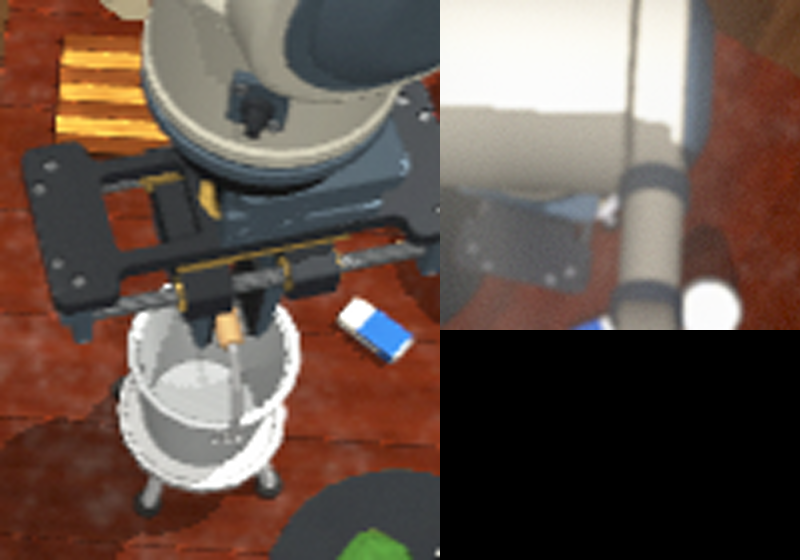

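The grip, at crop (230,328), is between the fingers. The bail now stands upright and the pail hasn't moved. Next I close, lift and carry the pail to just above the coaster.

```bash
python3 - <<'E'
from h import *
import cv2
R=Rt(1)
arm.grip(.0);st()
arm.move_l([*PAIL,.178],R,feed=.03);st()
arm.move_l([*PAIL,.24],R,feed=.08);arm.sleep(.3);st()
arm.move_l([*COAST,.24],R,feed=.1);arm.sleep(.5);st()
arm.move_l([*COAST,.150],R,feed=.06);arm.sleep(.4);st()
cv2.imwrite("pics/d.png",cv2.resize(arm.snapshot("scene")[110:260,280:420],None,fx=4,fy=4,interpolation=2)[:,:,::-1])
E
```

```text
6.45 [0.4735 0.0315 0.168 ] 0.011180256040937534 F [ 0.3486 -0.3515  0.6306]
6.93 [0.4735 0.0315 0.1781] 0.01108594942325663 F [-0.4864  0.5968 -3.351 ]
8.16 [0.4734 0.0315 0.2397] 0.011347699402386885 F [-0.6745 -0.4996 -3.9292]
11.11 [ 0.4062 -0.1886  0.24  ] 0.010857312453356072 F [ 0.4764 -0.2957 -3.583 ]
13.16 [ 0.4062 -0.1886  0.15  ] 0.011206155576028337 F [-0.5005  0.2415 -3.463 ]
```

View pics/d.png

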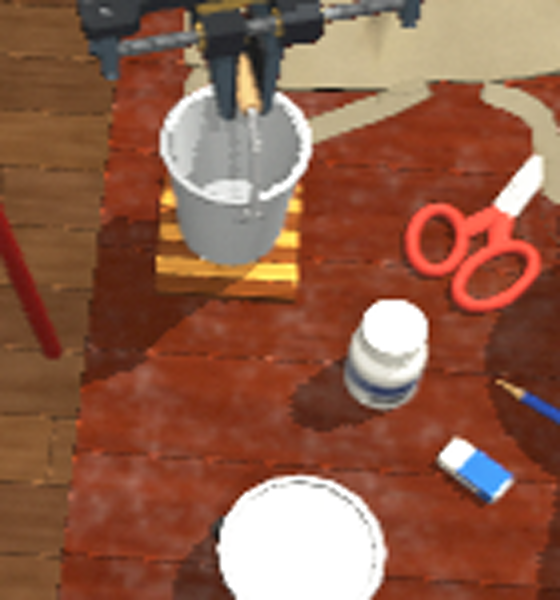

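The pail hangs upright over the coaster, with its rim centre at crop (236,153). I'll check that centre against the coaster, then lower until the force shows contact.

```bash
python3 - <<'E'
from h import *
P=onz("scene",(280-.375+236/4,110-.375+153/4),.107);print(P)
E=P[:2]-(.4073,-.1873);print("offset vs coaster (scene)",E)   # same-camera comparison
if np.linalg.norm(E)>.012: raise SystemExit
f=lambda: np.mean([arm.current_force()[2] for _ in range(6)])
z=.142;arm.move_l([*COAST,z],feed=.03);arm.sleep(.2)
for k in range(14):
    arm.sleep(.1);F=f();print(round(z,4),F)
    if F>-1.5: break
    z-=.0015;arm.move_l([*COAST,z],feed=.03)
st()
E
```

```text
[ 0.4108 -0.1805  0.107 ]
offset vs coaster (scene) [0.0035 0.0068]
0.142 -3.9558176219767547
0.1405 -2.909595013772908
0.139 -3.690728112329861
0.1375 -2.7689943509610164
0.136 -3.6439034770673224
0.1345 7.480679732673118
15.68 [ 0.4067 -0.1889  0.1349] 0.01149259757239768 F [-0.4066  0.7072  7.4807]
```

```bash
python3 - <<'E'
from h import *
import cv2
arm.move_l([*COAST,.1352],feed=.03);arm.sleep(.1);st()
arm.grip(.02);st()
arm.grip(.06);st()
arm.move_l([*COAST,.30],feed=.1);st()
J=arm.current_joint_positions();J=list(J);J[0]+=45;arm.move_joints(J);arm.sleep(.3);st()
a=cv2.resize(arm.snapshot("scene")[110:340,270:420],None,fx=2.6,fy=2.6,interpolation=2);b=cv2.resize(arm.snapshot("top")[130:300,235:435],None,fx=2,fy=2,interpolation=2)
b=cv2.copyMakeBorder(b,0,a.shape[0]-b.shape[0],0,0,0);cv2.imwrite("pics/e.png",np.hstack([a,b])[:,:,::-1])
E
```

```text
16.02 [ 0.4063 -0.1887  0.1352] 0.0110790601110404 F [ 0.6374  0.2107 -1.8872]
16.39 [ 0.4062 -0.1886  0.1352] 0.020368317890833317 F [-0.0866 -0.73   -0.7121]
17.15 [ 0.4062 -0.1886  0.1352] 0.06001066597031173 F [-0.0138 -0.1439 -0.1998]
18.95 [ 0.406  -0.1885  0.2996] 0.059863681146248085 F [0.0485 0.8773 0.0809]
20.54 [0.4206 0.1533 0.2995] 0.060176253948240034 F [-0.5138  0.1479  0.3575]
```

View pics/e.png

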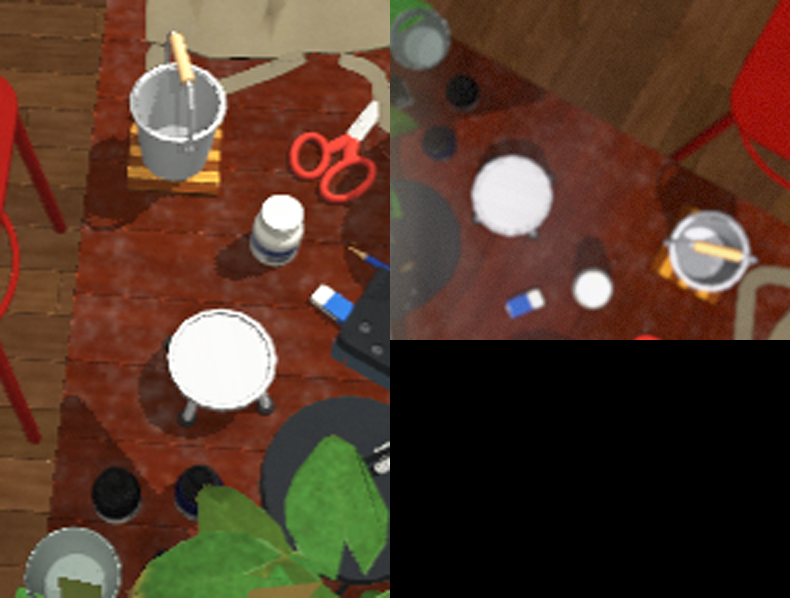

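The pail stands upright and released on the coaster. Its rim centre is at crop (178,106) in the scene view and (319,252) in the top view, and the bystanders look undisturbed. I'll check the numbers and sign off only if they agree.

```bash
python3 - <<'E'
from h import *
a=onz("scene",(270-.3+178.5/2.6,110-.3+110/2.6),.092);b=onz("top",(235-.25+319/2,130-.25+252/2),.092)
ea=a[:2]-(.4073,-.1873);eb=b[:2]-(.4051,-.1899)
print(a,b,ea,eb,tri((270-.3+178.5/2.6,110-.3+110/2.6),(235-.25+319/2,130-.25+252/2)))
if max(np.linalg.norm(ea),np.linalg.norm(eb))<.015:
    arm.sign_off();print("signed",arm.current_t())
E
```

```text
[ 0.4113 -0.1796  0.092 ] [ 0.4057 -0.1877  0.092 ] [0.004  0.0077] [0.0006 0.0022] (array([ 0.4059, -0.1897,  0.0758]), np.float64(0.0006274724352365941))
the job is handed in; nothing more can be done
the job is handed in; nothing more can be done
```

I lifted the pail off its stand by the wooden grip, set it upright on the coaster and released it. I handed the job in at about 21 s; no verdict is reported.

**What I did:** Closing the jaws around the leaning bail (about 13°) swung it upright. I then gripped it, lifted it to about 0.11 m, and carried it over level. I lowered it until the force showed contact at 0.1345 m TCP height (expected 0.135 m), eased off the pressure, opened the fingers and moved the arm clear.

**Last checks:**
- **Pail:** it stands upright in both views. Its centre is off the coaster's centre by about 2 mm in the top camera and 9 mm in the scene camera, against a limit of 22 mm.
- **Bystanders:** the bottles, cup and jar look undisturbed. I judged this by eye and did not measure it.
- **Gripper:** the force reading after release was close to zero.

**Disagreement:** combining both cameras put the rim at 76 mm instead of the expected 92 mm, with the two views 6–8 mm apart. Part of that is my error: I entered the scene-view rim row as 110 after reading it as 106. The corrected value should bring the scene offset closer to the top view's, but I did not recompute it. The contact height agrees with the pail resting properly on the coaster.

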